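Free the jammed matchbox and reload it lengthwise

TASK

A matchbox has turned sideways and jammed across the narrowing ramp of the matchbox chute, its ends caught under the two steel lips. Push it back up the ramp on to the open loading shelf, lift it out, lay it flat on the worktop and let go; then take it again by its two short ends and lower it lengthwise, flat and the same face up, into the level outlet tray at the low end of the chute, keeping hold until it is down, and let it lie there. Leave the other things on the worktop where they are.

Things in the scene. Friction and masses are not known exactly. Their poses are not given: they have to be found in the camera images.
- match_box: Closed matchbox 37 x 56 x 16 mm, about 30 g, drawer fixed shut. Origin: centre of its underside; x along its 37 mm width, y along its 56 mm length (short ends at +y and -y), z up. It starts lying across the ramp (y across the chute, skewed up to 0.1 rad) at about chute x = 50 mm; friction holds it there, and a light push (under 2 N) on its downhill side moves it uphill.
- chute: Pale wooden chute fixed to the worktop, about 370 mm long, 80 wide, 62 high. Origin: centre of its underside; x points uphill along it, y left looking uphill, z up. From low to high: level outlet tray (x -171 to -30 mm), ramp (-30 to 90), level loading shelf (90 to 190); the four points describe them; their x, z here are in the chute's frame, their axes the chute's.
- tray (a point): Middle of the outlet tray's floor (x -100, z 12 mm). Floor level, open above, 46 mm between sides that stand 24 mm above it: no room for fingers beside the box, only at its ends. End stop at x -171 is 8 mm above the floor. Bare worktop to lay the box on lies beyond this end, about 90 mm past the stop; wall cabinets hang over the back of the worktop from 0.47 m up, so keep to world x of 0.50 m or less there.
- ramp (a point): Middle of the ramp's floor (x 30, z 24.8 mm). Floor rises evenly from z 12 at x -30 to z 37.5 at x 90 mm (12 degrees); sides about 21 mm above it, 46 mm apart up to x -10, then widening evenly to 68 mm apart at x 70.
- lips (a point): Middle of the open slot, 42 mm wide, between two flat steel lips over the ramp (x 20 mm, at their underside), which run from x -15 to 61 mm, 2.5 mm thick, undersides 21.5 mm above the ramp's floor. Closed fingers fit down through the slot on the downhill side of the box, where the lane is empty; the box cannot be lifted under the lips.
- landing (a point): Point on the loading shelf's floor (x 115, z 37.5 mm); shelf is level, open above, 68 mm between sides 24 mm high, back wall at x 190. Here the box, still lying across, can be gripped over its 37 mm width and lifted.
- tin: Bystander: food tin, upright, 57 x 57 x 72 mm, origin at the centre of its underside; stays where it is.
- cup: Bystander: white espresso cup, 60x84x49 mm, origin at the centre of its underside; stays where it is.
- timer: Bystander: round kitchen timer, 64 x 64 x 47 mm, origin at the centre of its underside; stays where it is.
- lemon: Bystander: lemon, 73x56x55 mm, origin at the centre of its underside; stays where it is.
- tea_carton: Bystander: upright tea carton, 63x71x124 mm, origin at the centre of its underside; stays where it is.
- garlic: Bystander: garlic bulb, 60 x 60 x 59 mm, origin at the centre of its underside; stays where it is.
- scoop: Bystander: steel coffee scoop with long handle, 42x146x22 mm, origin at the centre of its underside; stays where it is.
Mind the look-alikes: they are no part of the job. There is more than one size of the match_box; the job needs the smallest.

How it is judged (in metres and radians):
On the way, in this order (a step that is already met when the one before it is completed fails the run):
1. the matchbox has been moved up the chute, out from under the lips, before it is lifted (x of match_box in the frame of chute between 0.085 and 0.19 m and y of match_box in the frame of chute between -0.03 and 0.03 m and z of match_box in the frame of chute below 0.05 m), for 0.1 s.
2. the matchbox lies flat on the worktop, let go (height (world z) of match_box below 0.006 m and angle between match_box's own z axis and vertical below 0.15 rad and contact force between match_box and the fingers below 0.05 N and linear speed of match_box below 0.03 m/s), for 0.2 s.
3. the matchbox is down in the outlet tray lengthwise, still held (x of match_box in the frame of chute between -0.146 and -0.054 m and y of match_box in the frame of chute between -0.012 and 0.012 m and angle between the y axis of match_box and the x axis of chute, either way round below 0.25 rad and z of match_box in the frame of chute below 0.021 m and contact force between match_box and the fingers above 0.3 N), for 0.05 s.
At the end, for the whole second after the job is handed in: The matchbox lies at rest and released in the outlet tray: origin between 54 and 146 mm downhill of the chute's origin, within 12 mm of its centre line, under 17 mm above its underside, long side along the chute within 0.25 rad, level and face up within 0.12 rad (x of match_box in the frame of chute between -0.146 and -0.054 m and y of match_box in the frame of chute between -0.012 and 0.012 m and angle between the y axis of match_box and the x axis of chute, either way round below 0.25 rad and z of match_box in the frame of chute below 0.017 m and angle between match_box's own z axis and vertical below 0.12 rad and contact force between match_box and the fingers below 0.05 N and linear speed of match_box below 0.02 m/s); the robot touches nothing.
It fails at once if a bystander is moved more than 30 mm (distance of any of tin, cup, timer, lemon, tea_carton, garlic, scoop from where it was at the start of the episode above 0.03 m).
It also fails if it takes over 64 s, if anything falls off the work surface, if the arm or the gripper's body presses on something with over 40 N, if the wrist force passes 120 N, or if a joint passes its speed limit or range.

ROBOT

A 6-joint arm with a two-finger parallel gripper is mounted at the origin on a cart in front of the work surface, level with it; the furniture and walls round the work are solid. World frame = base frame: x ahead of the robot, y to its left, z up, the work surface at z = 0. Lengths are in mm, angles in rad, forces in N, time in s.
With the tool pointing down it reaches from about 350 to 975 mm from the base axis. Payload 7.1 kg.
Tool frame: the origin (TCP) lies midway between the tips of the shut fingers; the grasp point (between the pads) lies 19 mm behind it (ctrl.tcp_to_grasp is the distance from the TCP to the grasp point, in mm); z points along the fingers, y is the line along which they close (so a half turn about z gives the same grasp; the last joint's range is limited). The gripper opens to 88 mm and grips with 3 to 60 N. Pads are 20 mm wide; open, the fingers measure 115 mm over their backs; the gripper's body (75 mm by 178 mm) begins 61 mm behind the grasp point.
Start: joints at [1.245, 0.423, 1.63, -0, 1.089, -0.019], TCP at [188.724, 595.809, 222.675] pointing down, gripper open.
Joint ranges: [-3, 3], [-0.9, 2.11], [0.09, 2.58], [-1.31, 4.45], [0.11, 2.69], [-2.54, 2.54]. Speed limits (rad/s): [2.39, 2.39, 3.01, 3.14, 3.14, 3.14].

INTERFACE

Orientations are given as a rotation vector (axis times angle).
In Python, from workcell import get_obs, cams, ticket, boxes_of, ctrl gives the robot as it stands.
- The arm moves only by the shell command python3 -m creep 'ROWS' [OPENING]. ROWS is JSON, one flat list of numbers, 4 for each row, row after row: the shift along the world's x, y, z in m, then the turn about the world's z in rad. In form: [tx, ty, tz, spin, tx, ty, tz, spin, ...]. A call has 1 to 10 rows; each row is the pose to reach, as a shift and turn from the pose commanded when the call began; what a row does not reach only later rows make up. A row lasts 1/12 s, in which the tool goes at most 41.7 mm and 7.16 degrees, less where a joint would pass 70% of its speed; a pose out of reach is approached as far as the arm can. A call with a gripper value outside its range is refused whole. OPENING is the opening, from 0 (shut) to 1 (fully open), set as the call begins (- or left out, the last holds). The fingers move at their own pace and stop on an object; the grip force is fixed at half the most. Time passes only in rows, so rows that repeat a pose let the fingers close. It gives the time, the measured TCP pose, the force, the opening and the grip force at its end, in the units of the state.
- get_obs(): the state, without advancing time (a new reading comes with each control period).
- cams.get_image(name): name is "side" or "top" or "wrist"; returns (picture, depth): 480x640x3 uint8, red, green, blue; 480x640 float32, mm along the optical axis (not along the pixel's ray), 0 where there is no reading.
- cams.get_calibration(name): a dict with "mtx" (3x3 intrinsics, pixels), "D" ([k1, k2, p1, p2, k3] as OpenCV has them; the pictures are not rectified), "R" (3x3) and "t" (3): a world point X has camera coordinates R X + t; the wrist camera has in their place "mount" (4x4, takes a point from camera to tool coordinates, whose origin is the TCP and whose axes are the flange's). Camera axes: x right, y down, z forward; pixel columns grow to the right and rows downward; lengths in mm; the calibration is good to about 2 mm. A picture is of the moment at which its call begins: read the wrist's pose just before it. get_calibration takes no time and is no camera call.
- ticket.close_job(): hands the job in; it is judged then, once.
Trained networks look in the newest picture that a camera, given by its name, has taken for a name from the list of things; names that differ only in an ending like _2 or _b are one class to them, and where a whole thing is asked for, a point or a joint stands for the part that bears it (a point fixed in the world has none). Each returns a list of dicts, best first, with "score" (0 to 1); they miss things now and then, are a little off and sometimes report something else, mostly with a low value. They report only what shows in the picture. A call takes as long as a camera call. They do not tell look-alikes from the thing itself.
- boxes_of(camera, target): "centre" ([column, row] in pixels, amid what is visible of it).
The state is a dict: "t": time; "qpos": joint angles; "qvel": joint speeds; "joint_torque": joint torques, N m; "ee_pos": TCP position; "orientation": TCP orientation; "ft_force": force on the tool from outside, world axes, zero at the start; "moment": the same for the moment, N m; "width": finger opening in mm; "grasp_force": force on a finger pad.
Only numpy, scipy, OpenCV 4.12 (cv2) and the standard library are available. Lean on these libraries where they do the work, as an engineer would, in place of code of your own. Each camera call takes 0.05 s, during which the arm holds its last target. There are 200 camera calls.

## Working session

There is one attempt and no reset: what is moved stays moved. The work goes in short steps, Python scripts to look and compute and a shell command to move; the robot and the scene stay as the last step left them, time stands still between calls to the robot, and variables do not carry over. Pictures are saved under pics/ and viewed, at most 10 in all, crops included, and the job is handed in when it is done.

```bash
mkdir -p pics; ls
python3 - <<'E'
from workcell import get_obs,cams,boxes_of
import cv2,numpy as np
print(get_obs())
for n in ["top","side"]:
    im,d=cams.get_image(n); cv2.imwrite(f"pics/{n}0.png",im[:,:,::-1]); np.save(f"pics/{n}_d.npy",d)
    for t in ["match_box","chute","tin","cup","timer","lemon","tea_carton","garlic","scoop"]:
        print(n,t,[(np.round(b["centre"]).tolist(),round(b["score"],2)) for b in boxes_of(n,t)][:4])
    c=cams.get_calibration(n);print({k:np.round(v,3).tolist() for k,v in c.items()})
E
```

```text
pics
{'t': 0.0, 'qpos': array([ 1.24498358e+00,  4.23834089e-01,  1.63069739e+00, -1.10837933e-05,
        1.08858009e+00, -1.89991165e-02]), 'qvel': array([ 1.24657643e-03, -1.59465237e-05, -4.86863696e-04,  2.26132819e-04,
        9.87753058e-04, -7.49095412e-04]), 'joint_torque': array([-1.36031336e-03, -5.44624293e+01, -2.73667163e+01,  6.42867247e-02,
        2.27602810e-02, -1.68499296e-04]), 'ee_pos': array([188.56355331, 595.29186991, 221.90300262]), 'orientation': array([-4.80007169e-01, -3.10445093e+00,  2.35299855e-03]), 'ft_force': array([-0.71560115, -0.41989656,  0.37080327]), 'moment': array([0.00599497, 0.0004713 , 0.04729768]), 'grasp_force': 0.0, 'width': 87.46079363874978}
top match_box [([456.0, 274.0], 0.95), ([224.0, 280.0], 0.85), ([311.0, 247.0], 0.7)]
top chute [([320.0, 248.0], 0.73), ([382.0, 193.0], 0.22)]
top tin [([332.0, 192.0], 0.75), ([320.0, 249.0], 0.25)]
top cup [([436.0, 210.0], 0.74)]
top timer [([468.0, 232.0], 0.72)]
top lemon [([198.0, 215.0], 0.55)]
top tea_carton []
top garlic [([401.0, 209.0], 0.86)]
top scoop [([185.0, 280.0], 0.6)]
{'mtx'
[... 220 characters left out ...]
side match_box [([344.0, 420.0], 0.96), ([244.0, 181.0], 0.85), ([308.0, 237.0], 0.8), ([394.0, 317.0], 0.64)]
side chute [([310.0, 253.0], 0.71), ([394.0, 318.0], 0.44)]
side tin [([382.0, 240.0], 0.72)]
side cup [([417.0, 361.0], 0.85)]
side timer [([404.0, 413.0], 0.64), ([402.0, 282.0], 0.48), ([305.0, 240.0], 0.19)]
side lemon []
side tea_carton [([402.0, 283.0], 0.74)]
side garlic [([392.0, 317.0], 0.65), ([308.0, 256.0], 0.62)]
side scoop [([227.0, 147.0], 0.63)]
{'mtx': [[441.548, 0.0, 320.36], [0.0, 441.548, 239.113], [0.0, 0.0, 1.0]], 'D': [-0.107, 0.0, 0.0, 0.0, 0.0], 'R': [[0.937, -0.348, 0.012], [-0.304, -0.836, -0.456], [0.169, 0.424, -0.89]], 't': [-500.034, 235.205, 1041.71]}
```

Run:
```python
import cv2,numpy as np
a=cv2.imread("pics/top0.png")[150:330,150:500]
cv2.imwrite("pics/top0c.png",cv2.resize(a,None,fx=2.28,fy=2.28,interpolation=cv2.INTER_CUBIC))
```

```text
(no output)
```

View pics/top0c.png

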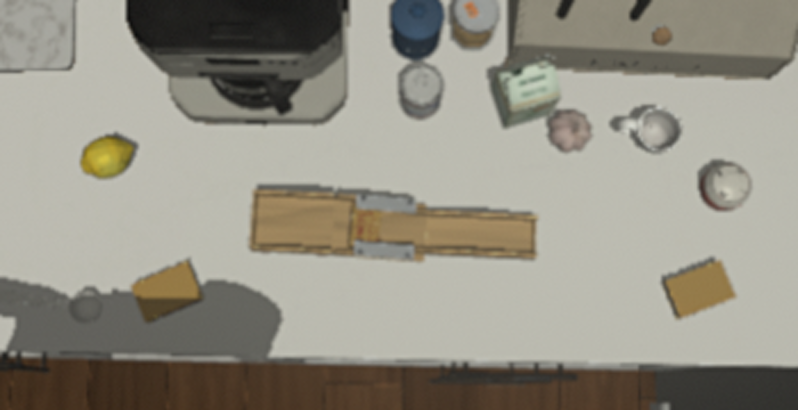

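View pics/side0.png

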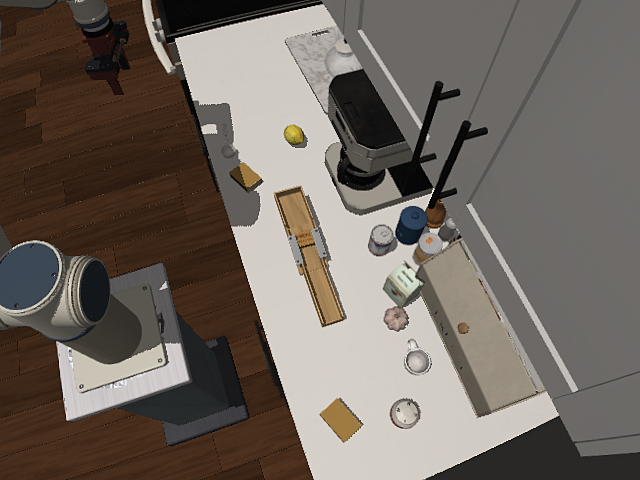

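The top view shows three matchbox-like things: a large box at (224,280), a large box at (456,274), and the small orange-brown box under the steel lips at (311,247). By the description the last is the target. The low tray points right (world -y), and the shelf is on the left. Next I measure with depth from both views.

```bash
cat > h.py <<'E'
import numpy as np,cv2
from scipy.spatial.transform import Rotation as Ro
from workcell import get_obs,cams,boxes_of
def pose(name):
    """camera->world 4x4"""
    c=cams.get_calibration(name);T=np.eye(4)
    if "mount" in c:
        o=get_obs();T[:3,:3]=Ro.from_rotvec(o["orientation"]).as_matrix();T[:3,3]=o["ee_pos"]
        return T@np.array(c["mount"]),c
    R=np.array(c["R"]);T[:3,:3]=R.T;T[:3,3]=-R.T@np.array(c["t"]).ravel();return T,c
def rays(uv,c):
    p=cv2.undistortPoints(np.asarray(uv,float).reshape(-1,1,2),np.array(c["mtx"]),np.array(c["D"])).reshape(-1,2)
    return np.c_[p,np.ones(len(p))]
def cloud(name,save=None):
    T,c=pose(name);im,d=cams.get_image(name)
    if save:cv2.imwrite(save,im[:,:,::-1])
    v,u=np.mgrid[:480,:640];r=rays(np.c_[u.ravel(),v.ravel()],c)
    P=(r*d.reshape(-1,1))@T[:3,:3].T+T[:3,3];P[d.ravel()==0]=np.nan
    return im,P.reshape(480,640,3),T,c
def onplane(uv,z,T,c):
    r=rays(uv,c)@T[:3,:3].T;s=(z-T[2,3])/r[:,2];return T[:3,3]+r*s[:,None]
E
python3 - <<'E'
from h import *
im,P,T,c=cloud("top")
for n,uv in dict(box=(311,247),bigL=(224,280),bigR=(456,274),shelf=(282,247),tray=(360,252),table=(405,255),tin=(332,192),cup=(436,210),timer=(468,232),garlic=(401,209),carton=(381,190)).items(): print(n,np.round(P[uv[1],uv[0]]))
im,P,T,c=cloud("side")
for n,uv in dict(box=(308,237),tray=(325,295),table=(342,345)).items(): print(n,np.round(P[uv[1],uv[0]]))
for nm in("top","side"):
    im,P,T,c=cloud(nm); Q=P.reshape(-1,3)
    m=(Q[:,0]>330)&(Q[:,0]<520)&(Q[:,1]>-260)&(Q[:,1]<260)&(Q[:,2]>15)&(Q[:,2]<80)
    r=cv2.minAreaRect(Q[m,:2].astype(np.float32));print(nm,m.sum(),r,np.nanpercentile(Q[m,2],[2,50,98]))
E
```

```text
box [519.  72.  45.]
bigL [420. 326.  21.]
bigR [ 450. -358.   24.]
shelf [519. 157.  36.]
tray [512. -74.  13.]
table [ 508. -212.   -2.]
tin [680.  13.  68.]
cup [ 646. -306.   13.]
timer [ 572. -390.   50.]
garlic [ 639. -193.   44.]
carton [ 680. -126.  101.]
box [526.  72.  44.]
tray [516. -78.  13.]
table [ 512. -205.   -0.]
top 1326 ((495.73223876953125, 36.886810302734375), (365.320556640625, 48.15410232543945), 89.7576675415039) [15.42031277 38.09714546 62.70395794]
side 1457 ((496.85467529296875, 35.36077880859375), (369.7138977050781, 46.08463668823242), 89.74688720703125) [15.58573911 37.04310208 60.04415087]
```

```bash
python3 -m creep '[0.16,-0.27,0.06,0.307, 0.16,-0.27,0.06,0.307, 0.16,-0.27,0.06,0.307, 0.16,-0.27,0.06,0.307, 0.16,-0.27,0.06,0.307, 0.16,-0.27,0.06,0.307, 0.16,-0.27,0.06,0.307, 0.16,-0.27,0.06,0.307]' 0
python3 -m creep '[0.16,-0.27,0,0, 0.16,-0.27,0,0, 0.16,-0.27,0,0, 0.16,-0.27,0,0, 0.16,-0.27,0,0, 0.16,-0.27,0,0, 0.16,-0.27,0,0, 0.16,-0.27,0,0, 0.16,-0.27,0,0]'
python3 - <<'E'
from h import *
T,c=pose("wrist");print(np.round(c["mount"],2).tolist(),np.round(c["mtx"]).tolist())
im,P,T,c=cloud("wrist","pics/w1.png");np.savez("pics/w1.npz",P=P,T=T)
print(get_obs()["t"],get_obs()["ee_pos"],get_obs()["qpos"],P[240,320])
E
```

```text
t: 1.87
ee_pos: [349.9, 323.3, 283.6]
orientation: [0.001, 3.141, 0.0]
ft_force: [0.3, 0.5, -0.6]
width: 37.8
grasp_force: 0.0
t: 2.62
ee_pos: [510.8, 52.3, 282.8]
orientation: [0.006, 3.14, -0.001]
ft_force: [-0.3, -0.4, 1.2]
width: 0.8
grasp_force: 0.0
[[0.0, -0.96, -0.27, 72.32], [1.0, 0.0, 0.0, 0.29], [-0.0, -0.27, 0.96, -163.53], [0.0, 0.0, 0.0, 1.0]] [[356.0, 0.0, 315.0], [0.0, 356.0, 241.0], [0.0, 0.0, 1.0]]
2.6667 [509.53013881  54.05977064 282.59896347] [ 8.24780364e-02  1.86441975e-01  1.81659132e+00 -5.02971371e-06
  1.13844885e+00 -1.48476764e+00] [546.18061508  58.30883706  51.87104961]
```

View pics/w1.png

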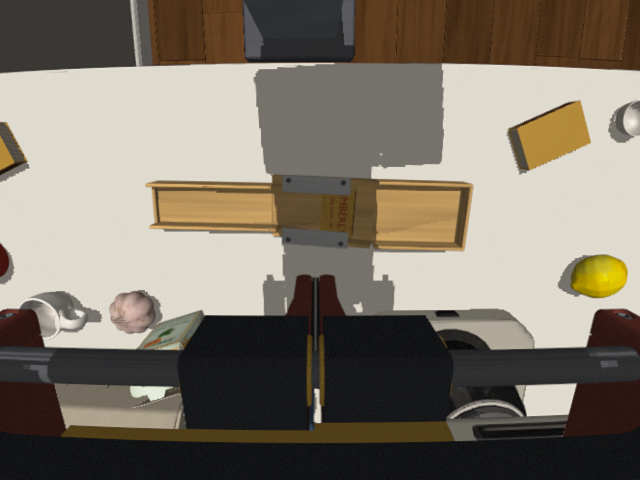

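Run:
```python
from h import *
d=np.load("pics/w1.npz");P=d["P"];Q=P[160:262,130:490].reshape(-1,3)
m=(Q[:,2]>12)&(Q[:,2]<75);r=cv2.minAreaRect(Q[m,:2].astype(np.float32));print(r)
# centre line from side-wall tops by section
for y0,y1 in((-140,-20),(130,210)):
    s=Q[m&(Q[:,1]>y0)&(Q[:,1]<y1)]
    A=[]
    for y in range(y0,y1,10):
        k=s[(s[:,1]>=y)&(s[:,1]<y+10)]
        A.append([y+5,(k[:,0].min()+k[:,0].max())/2,np.ptp(k[:,0])])
    print(np.round(A,1).tolist())
print("height profile along row 212:")
for u in range(140,490,6): print(u,np.round(P[205,u]).astype(int).tolist(),end=";")
print()
im=cv2.imread("pics/w1.png")[165:260,265:385]
cv2.imwrite("pics/w1c.png",cv2.resize(im,None,fx=6,fy=6,interpolation=cv2.INTER_CUBIC))
```

```text
((513.7957153320312, 38.652496337890625), (368.8541564941406, 80.16649627685547), 88.19955444335938)
[[-135.0, 508.0, 53.8], [-125.0, 508.9, 54.9], [-115.0, 509.0, 54.4], [-105.0, 509.4, 54.2], [-95.0, 509.5, 53.9], [-85.0, 509.7, 53.7], [-75.0, 510.6, 54.6], [-65.0, 510.6, 54.2], [-55.0, 510.9, 53.9], [-45.0, 511.0, 53.6], [-35.0, 511.2, 53.3], [-25.0, 512.0, 54.5]]
[[135.0, 516.2, 76.0], [145.0, 516.3, 75.7], [155.0, 516.5, 75.5], [165.0, 517.4, 76.7], [175.0, 517.3, 76.2], [185.0, 517.6, 76.3], [195.0, 517.6, 75.7], [205.0, 517.7, 75.7]]
height profile along row 212:
140 [513, -171, 0];146 [513, -162, 3];152 [513, -156, 0];158 [511, -142, 14];164 [511, -134, 13];170 [511, -127, 13];176 [511, -119, 13];182 [511, -112, 14];188 [511, -104, 14];194 [512, -97, 13];200 [511, -89, 14];206 [512, -82, 13];212 [512, -74, 14];218 [511, -66, 14];224 [512, -60, 12];230 [512, -52, 13];236 [512, -44, 14];242 [512, -37, 14];248 [512, -30, 12];254 [512, -22, 14];260 [512, -15, 13];266 [512, -7, 13];272 [512, 0, 15];278 [512, 8, 16];284 [512, 15, 16];290 [511, 22, 18];296 [511, 30, 20];302 [511, 37, 22];308 [510, 44, 24];314 [510, 51, 26];320 [510, 59, 27];326 [507, 65, 44];332 [507, 72, 46];338 [507, 79, 47];344 [507, 86, 47];350 [506, 92, 49];356 [509, 101, 34];362 [508, 107, 38];368 [508, 114, 39];374 [508, 121, 40];380 [508, 128, 40];386 [508, 135, 38];392 [508, 142, 39];398 [508, 149, 40];404 [508, 156, 38];410 [508, 163, 38];416 [508, 170, 40];422 [508, 177, 38];428 [508, 184, 39];434 [508, 191, 39];440 [508, 198, 39];446 [508, 205, 38];452 [508, 212, 40];458 [508, 219, 40];464 [505, 219, 56];470 [504, 223, 63];476 [514, 257, 2];482 [514, 265, 3];488 [514, 274, 1];
```

View pics/w1c.png

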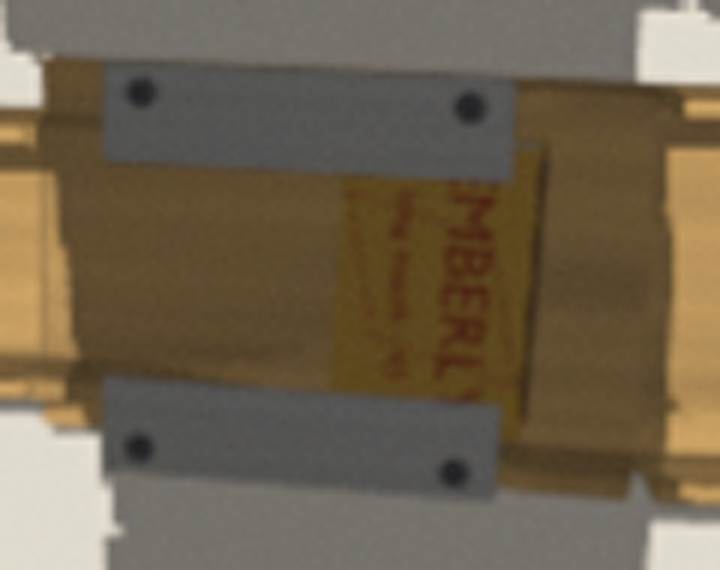

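The close crop confirms the choice: the labelled box lies across under the lips, crop columns 335–540 (picture columns 321–355). Chute: origin about (513, 30), uphill direction (0.028, 1). The box centre is at chute x of about 48.

```bash
python3 -m creep '[0.0045,-0.0225,-0.04,-0.028, 0.0045,-0.0225,-0.08,-0.028, 0.0045,-0.0225,-0.12,-0.028, 0.0045,-0.0225,-0.16,-0.028, 0.0045,-0.0225,-0.2,-0.028, 0.0045,-0.0225,-0.212,-0.028, 0.0045,-0.0225,-0.212,-0.028, 0.0045,-0.0225,-0.212,-0.028]' 0
python3 - <<'E'
from h import *
o=get_obs();print(o["ee_pos"])
im,P,T,c=cloud("wrist","pics/w2.png")
print(o["t"])
E
```

```text
t: 3.33
ee_pos: [512.5, 34.3, 70.4]
orientation: [-0.042, -3.14, -0.0]
ft_force: [0.3, 0.3, -0.3]
width: 0.0
grasp_force: 0.0
[512.54068998  34.3048795   70.40504903]
3.3333
```

View pics/w2.png

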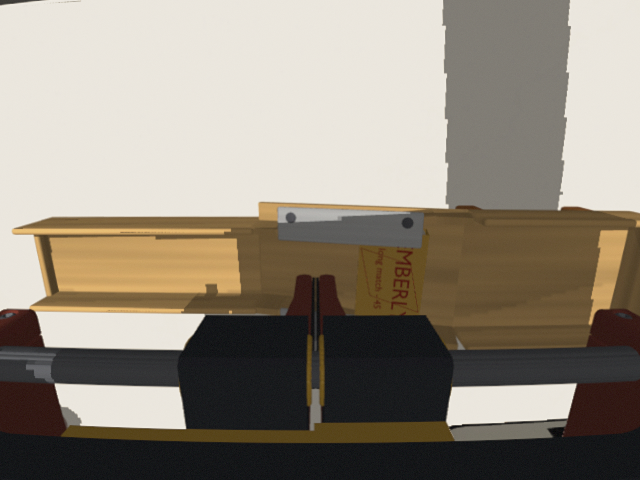

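The picture shows the shut fingers at about (316,280) in the slot, between the lips, with the box's downhill edge at column 357. The way down is clear.

```bash
python3 -m creep '[0.0005,0,-0.015,0, 0.0005,0,-0.03,0, 0.0005,0,-0.038,0, 0.0005,0,-0.043,0, 0.0005,0,-0.043,0]'
python3 -m creep '[0,0.005,0.001,0, 0,0.01,0.002,0, 0,0.015,0.003,0, 0.001,0.02,0.004,0, 0.001,0.025,0.005,0, 0.001,0.03,0.006,0]'
```

```text
t: 3.8
ee_pos: [513.9, 33.5, 28.0]
orientation: [0.043, 3.141, 0.0]
ft_force: [0.6, 0.3, 0.8]
width: 0.2
grasp_force: 0.0
t: 4.3
ee_pos: [515.0, 63.9, 34.1]
orientation: [0.043, 3.141, 0.0]
ft_force: [0.4, -0.4, 0.4]
width: 0.6
grasp_force: 0.4
```

```bash
python3 -m creep '[0,0.005,0.001,0, 0,0.01,0.002,0, 0,0.015,0.003,0, 0.001,0.02,0.004,0, 0.001,0.025,0.005,0, 0.001,0.03,0.006,0, 0.001,0.035,0.0075,0, 0.001,0.04,0.0085,0, 0.001,0.045,0.0095,0, 0.001,0.045,0.0095,0]'
python3 - <<'E'
from h import *
im,P,T,c=cloud("wrist","pics/w3.png");print(get_obs()["t"])
E
```

```text
t: 5.13
ee_pos: [515.9, 109.2, 43.4]
orientation: [0.043, 3.141, 0.0]
ft_force: [0.7, 0.5, 0.1]
width: 0.4
grasp_force: 0.0
5.1833
```

View pics/w3.png

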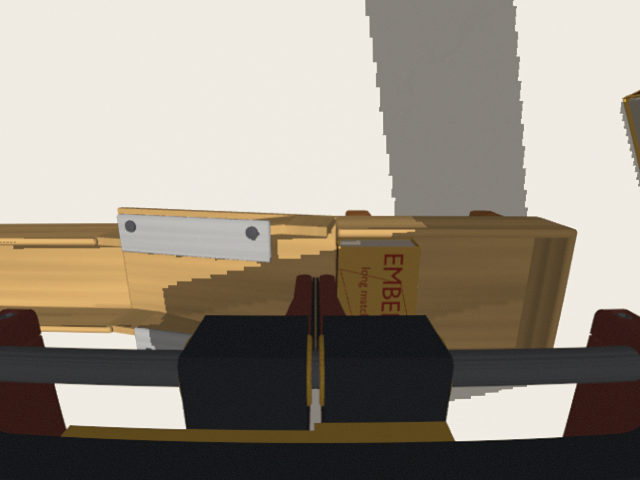

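The box sits across on the shelf, columns 338–418, its downhill edge about at the ramp/shelf line. I push it a little further, then lift away and measure it.

```bash
python3 -m creep '[0,0.004,0,0, 0,0.007,0,0, 0,0.007,0,0, 0,-0.003,0,0, 0,-0.003,0.04,0, 0,0.0,0.08,0, 0,0.015,0.12,0, 0,0.025,0.15,0, 0,0.025,0.15,0, 0,0.025,0.15,0]'
python3 - <<'E'
from h import *
im,P,T,c=cloud("wrist","pics/w4.png");o=get_obs();print(o["t"],o["ee_pos"])
Q=P.reshape(-1,3);m=(abs(Q[:,0]-517)<32)&(Q[:,1]>100)&(Q[:,1]<205)&(Q[:,2]>48)&(Q[:,2]<60)
print(m.sum(),cv2.minAreaRect(Q[m,:2].astype(np.float32)),np.percentile(Q[m,2],[5,50,95]))
m=(abs(Q[:,0]-517)<25)&(Q[:,1]>175)&(Q[:,1]<205)&(Q[:,2]<50);print("floor",np.median(Q[m,2]))
E
```

```text
t: 6.02
ee_pos: [516.8, 133.2, 195.0]
orientation: [0.043, 3.137, 0.001]
ft_force: [0.7, -0.1, -1.0]
width: 0.4
grasp_force: 0.0
6.0667 [515.57350833 132.73559075 193.22983071]
2662 ((517.1395263671875, 145.2429656982422), (36.84082794189453, 56.652801513671875), 88.13728332519531) [53.46383644 54.625976   55.7596977 ]
floor 39.14893824402111
```

The box lies on the shelf: centre (517.1,145.2), aligned with the chute, top about 54 mm. Now grip it over its width.

```bash
python3 -m creep '[0.0015,0.0125,-0.03,0, 0.0015,0.0125,-0.06,0, 0.0015,0.0125,-0.08,0, 0.0015,0.0125,-0.08,0, 0.0015,0.0125,-0.08,0, 0.0015,0.0125,-0.08,0, 0.0015,0.0125,-0.08,0, 0.0015,0.0125,-0.08,0, 0.0015,0.0125,-0.08,0, 0.0015,0.0125,-0.08,0]' 0.75
python3 -m creep '[0,0,-0.03,0, 0,0,-0.055,0, 0,0,-0.068,0, 0,0,-0.0725,0, 0,0,-0.0725,0, 0,0,-0.0725,0]'
```

```text
t: 6.9
ee_pos: [517.7, 145.9, 114.0]
orientation: [0.044, 3.14, 0.001]
ft_force: [0.4, 0.1, -0.3]
width: 63.8
grasp_force: 0.0
t: 7.4
ee_pos: [517.7, 145.9, 41.3]
orientation: [0.044, 3.141, 0.0]
ft_force: [1.2, 0.4, 0.2]
width: 65.4
grasp_force: 0.0
```

```bash
python3 -m creep '[0,0,-0.001,0, 0,0,-0.001,0, 0,0,-0.001,0, 0,0,-0.001,0, 0,0,-0.001,0, 0,0,-0.001,0, 0,0,-0.001,0, 0,0,-0.001,0, 0,0,-0.001,0, 0,0,-0.001,0]' 0.1
python3 -m creep '[0,0,0.01,0, 0,0,0.025,0, 0,0,0.05,0, 0,0,0.08,0, 0,0,0.1,0, 0,0,0.1,0]'
```

```text
t: 8.23
ee_pos: [517.5, 145.9, 40.2]
orientation: [0.044, 3.141, 0.0]
ft_force: [-0.6, -0.3, 6.2]
width: 38.1
grasp_force: 30.0
t: 8.73
ee_pos: [519.7, 146.5, 144.1]
orientation: [0.043, 3.134, 0.003]
ft_force: [1.6, 0.6, -0.0]
width: 38.3
grasp_force: 30.0
```

```bash
python3 -m creep '[-0.01,-0.025,0.01,-0.12, -0.02,-0.055,0.01,-0.24, -0.03,-0.085,0.01,-0.36, -0.0375,-0.115,0.01,-0.48, -0.0375,-0.145,0.01,-0.6, -0.0375,-0.175,0.01,-0.72, -0.0375,-0.205,0.01,-0.84, -0.0375,-0.235,0.01,-0.96, -0.0375,-0.265,0.01,-1.08, -0.0375,-0.29,0.01,-1.2]'
python3 -m creep '[0,-0.03,0,-0.12, 0,-0.06,0,-0.24, 0,-0.08,0,-0.371, 0,-0.096,0,-0.371, 0,-0.096,-0.03,-0.371, 0,-0.096,-0.06,-0.371, 0,-0.096,-0.08,-0.371, 0,-0.096,-0.1,-0.371, 0,-0.096,-0.1,-0.371, 0,-0.096,-0.1,-0.371]'
python3 - <<'E'
from h import *
im,P,T,c=cloud("wrist","pics/w5.png");o=get_obs();print(o["ee_pos"],o["qpos"],o["width"])
E
```

```text
t: 9.57
ee_pos: [479.0, -145.9, 149.2]
orientation: [-1.818, -2.562, 0.001]
ft_force: [-0.1, 0.2, -0.3]
width: 38.1
grasp_force: 30.0
t: 10.4
ee_pos: [478.6, -239.6, 48.6]
orientation: [-2.25, -2.188, 0.002]
ft_force: [-0.3, 0.2, 0.3]
width: 38.1
grasp_force: 30.0
[ 479.52080481 -240.05601435   49.69309304] [-4.86320542e-01  5.60444857e-01  1.91876186e+00 -3.64716414e-05
  6.63370507e-01 -4.58389594e-01] 38.467231094483765
```

View pics/w5.png

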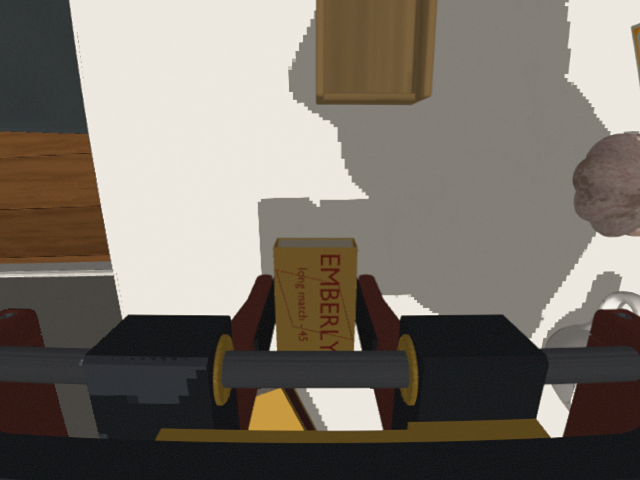

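The box is held level between the fingers, columns 275–357, with the tray end at (370,100) and clear worktop below. Lay it down.

```bash
python3 -m creep '[0,0,-0.02,0, 0,0,-0.035,0, 0,0,-0.042,0, 0,0,-0.0455,0, 0,0,-0.0455,0, 0,0,-0.0455,0]'
```

```text
t: 10.95
ee_pos: [480.3, -240.5, 5.1]
orientation: [2.251, 2.189, 0.001]
ft_force: [0.1, -0.2, -0.0]
width: 37.9
grasp_force: 30.0
```

```bash
python3 -m creep '[0,0,-0.001,0, 0,0,-0.0018,0, 0,0,-0.0018,0, 0,0,-0.0018,0]'
```

```text
t: 11.28
ee_pos: [479.9, -240.3, 2.7]
orientation: [2.252, 2.19, 0.0]
ft_force: [0.2, -0.1, 0.1]
width: 38.0
grasp_force: 30.0
```

```bash
python3 -m creep '[0,0,0,0, 0,0,0,0, 0,0,0,0, 0,0,0,0, 0,0,0,0, 0,0,0,0, 0,0,0,0, 0,0,0,0]' 0.75
python3 -m creep '[0,0,0.02,0, 0,0,0.05,0.0, 0,0,0.09,0.12, 0,0,0.12,0.24, 0,0,0.14,0.36, 0,0,0.14,0.48, 0,0,0.14,0.60, 0,0,0.14,0.72, 0,0,0.14,0.84, 0,0,0.14,0.96]' 0.9
python3 -m creep '[0,0,0,0.12, 0,0,0,0.24, 0,0,0,0.36, 0,0,0,0.48, 0,0,0,0.6, 0,0,0,0.611, 0,0,0,0.611, 0,0,0,0.611]'
python3 - <<'E'
from h import *
im,P,T,c=cloud("wrist","pics/w6.png");o=get_obs();print(o["t"],o["ee_pos"],o["orientation"],o["width"])
Q=P.reshape(-1,3);m=(abs(Q[:,0]-480)<60)&(abs(Q[:,1]+240)<60)&(Q[:,2]>10)&(Q[:,2]<25)
print(m.sum(),cv2.minAreaRect(Q[m,:2].astype(np.float32)),np.percentile(Q[m,2],[5,50,95]))
q=Q[(Q[:,0]>470)&(Q[:,0]<550)&(Q[:,1]>-160)&(Q[:,1]<-60)];
for y in range(-150,-60,10):
    k=q[(q[:,1]>=y)&(q[:,1]<y+10)];w=k[(k[:,2]>28)&(k[:,2]<45)];f=k[(k[:,2]>8)&(k[:,2]<20)]
    if len(w): print(y+5,len(w),w[:,0].min(),w[:,0].max(),(w[:,0].min()+w[:,0].max())/2,np.median(f[:,2]) if len(f) else 0)
E
```

```text
t: 11.95
ee_pos: [479.7, -240.2, 2.4]
orientation: [-2.252, -2.19, 0.0]
ft_force: [0.2, -0.1, 0.8]
width: 65.9
grasp_force: 0.0
t: 12.78
ee_pos: [479.6, -240.1, 142.5]
orientation: [0.977, 2.986, -0.0]
ft_force: [0.0, 1.5, -0.8]
width: 78.9
grasp_force: 0.0
t: 13.45
ee_pos: [479.7, -240.2, 142.4]
orientation: [-0.049, -3.141, -0.0]
ft_force: [-0.3, 0.4, -0.0]
width: 79.3
grasp_force: 0.0
13.5 [ 479.68440472 -240.14266864  142.36023706] [-4.80242827e-02 -3.14118706e+00 -5.53542490e-05] 79.13081413966593
2974 ((480.118896484375, -238.4691619873047), (56.11821746826172, 37.26366424560547), 88.38186645507812) [15.57267796 17.06189851 18.21961054]
-145 108 481.2526031099086 534.9072780965924 508.0799406032505 14.59531108416624
-135 204 481.5278978981946 535.7536112019015 508.6407545500481 13.601310890871105
-125 198 481.90791222305137 536.2211798022305 509.0645460126409 13.57953823503766
-115 192 481.96527448777465 535.3591200100218 508.6621972488982 13.567848465660802
-105 187 482.3428750797598 535.5787339489132 508.9608045143365 13.57093687949839
-95 189 482.6670180380322 536.0014048047077 509.33421142136996 13.635682010737753
-85 194 482.96405159907727 536.8069366727319 509.8854941359046 13.578125027327815
-75 181 482.9925967265769 536.2150396100241 509.60381816830045 13.633596453535688
-65 180 483.5263785163911 536.5928042141446 510.05959136526786 13.598537511188795
```

View pics/w6.png

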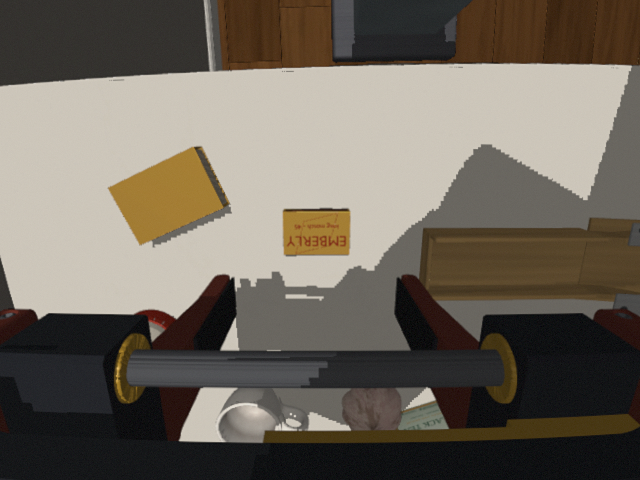

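The box lies flat on the worktop at (316,233), same face up, with its length along the chute, centre (480.1,-238.5). The fingers straddle its ends; regrasp.

```bash
python3 -m creep '[0,0.0017,-0.04,0, 0,0.0017,-0.08,0, 0,0.0017,-0.11,0, 0,0.0017,-0.13,0, 0,0.0017,-0.139,0, 0,0.0017,-0.139,0]'
python3 -m creep '[0,0,0,0, 0,0,0,0, 0,0,0,0, 0,0,0,0, 0,0,0,0, 0,0,0,0, 0,0,0,0]' 0.5
python3 -m creep '[0,0,0.015,0, 0,0,0.035,0, 0,0,0.065,0, 0,0,0.09,0, 0,0,0.09,0, 0,0,0.09,0]'
```

```text
t: 14.0
ee_pos: [478.9, -238.1, 1.9]
orientation: [-0.046, -3.139, -0.002]
ft_force: [0.9, 0.1, 0.5]
width: 78.8
grasp_force: 0.0
t: 14.58
ee_pos: [480.3, -238.8, 4.2]
orientation: [0.044, 3.14, -0.001]
ft_force: [-0.5, -0.6, 6.7]
width: 54.8
grasp_force: 30.0
t: 15.08
ee_pos: [480.6, -238.9, 94.7]
orientation: [0.044, 3.138, -0.002]
ft_force: [-0.8, -0.5, -0.3]
width: 55.0
grasp_force: 30.0
```

```bash
python3 -m creep '[0.005,0.028,0,0, 0.01,0.056,0,0, 0.015,0.084,0,0, 0.02,0.112,0,0, 0.025,0.14,0,0, 0.03,0.16,0,0, 0.03,0.1685,0,0, 0.03,0.1685,-0.02,0, 0.03,0.1685,-0.03,0, 0.03,0.1685,-0.03,0]'
python3 - <<'E'
from h import *
im,P,T,c=cloud("wrist","pics/w7.png");o=get_obs();print(o["t"],o["ee_pos"],o["orientation"],o["width"])
Q=P.reshape(-1,3);m=(abs(Q[:,0]-509)<40)&(abs(Q[:,1]+70)<26)&(Q[:,2]>60)&(Q[:,2]<85)
q=Q[m];print(m.sum(),q.min(0),q.max(0),np.median(q[:,2]))
for y in range(-90,-50,10):
    k=q[(q[:,1]>=y)&(q[:,1]<y+10)]
    if len(k):print(y,k[:,0].min(),k[:,0].max())
q=Q[(Q[:,0]>470)&(Q[:,0]<550)&(Q[:,1]>-160)&(Q[:,1]<10)];
for y in range(-150,10,10):
    k=q[(q[:,1]>=y)&(q[:,1]<y+10)];w=k[(k[:,2]>28)&(k[:,2]<45)]
    if len(w): print(y+5,len(w),w[:,0].min(),w[:,0].max())
E
```

```text
t: 15.92
ee_pos: [507.3, -70.0, 60.7]
orientation: [-0.044, -3.136, -0.001]
ft_force: [-0.5, 0.1, -0.4]
width: 54.8
grasp_force: 30.0
15.9667 [508.00407275 -70.29347569  61.71458683] [-4.44506786e-02 -3.13718034e+00 -7.95147972e-04] 54.769035713076256
9125 [487.45234653 -95.99550094  60.01375906] [526.33618453 -44.00236109  75.9918016 ] 73.39560555948503
-90 487.6868430255956 525.1288832212343
-80 487.86250777335005 525.8804468626961
-70 488.1474128612912 525.9402154393155
-60 488.34965129129756 526.0041039367534
-145 109 481.302027429896 532.1524434384431
-135 321 481.4792338929547 535.4005235123442
-125 181 481.7863199954268 485.6381768868335
-115 181 481.8825576266745 485.89218888686423
-105 181 482.29490053500854 486.22264820736234
-95 185 482.78480281574184 486.5667030699662
-85 180 483.0227643022899 486.70024782749425
-75 189 483.29615301179257 487.23914387726495
-65 178 483.5944727640567 487.41799652992876
-55 184 483.8014644385738 487.76310131792866
-45 185 484.0172331759532 487.8933120096722
-35 178 484.433024409856 488.278446060194
-25 190 484.6234024305649 489.48418838815735
-15 201 484.8647220739099 489.72547056929113
-5 328 485.220541254683 539.470652814277
5 253 485.51843071103235 536.3389708856953
```

View pics/w7.png

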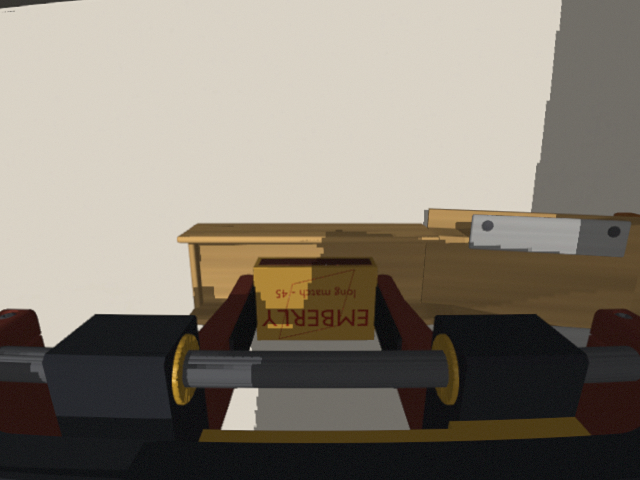

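The box is held level over the tray, columns 255–376, the tray behind it. It looks about 3 mm toward the near wall, but the arm may still have been settling, so I wait and re-measure.

```bash
python3 -m creep '[0,0,-0.01,0, 0,0,-0.01,0, 0,0,-0.01,0, 0,0,-0.01,0]'
cat > m.py <<'E'
from h import *
for i in range(3):
    im,P,T,c=cloud("wrist");Q=P.reshape(-1,3);e=get_obs()["ee_pos"];top=e[2]+13
    b=Q[(abs(Q[:,0]-509)<35)&(abs(Q[:,1]+70)<15)&(abs(Q[:,2]-top)<6)]
    w=Q[(abs(Q[:,0]-485)<12)&(abs(Q[:,1]+70)<15)&(abs(Q[:,2]-37)<6)]
    print(np.round(e,1),np.round([*np.percentile(b[:,0],[1,99]),np.median(b[:,2]),*np.percentile(w[:,0],[1,99])],1))
E
python3 m.py
```

```text
t: 16.3
ee_pos: [509.8, -70.4, 53.6]
orientation: [0.045, 3.141, -0.0]
ft_force: [-0.7, -0.2, -0.1]
width: 54.8
grasp_force: 30.0
[509.9 -70.3  53.7] [490.8 527.4  66.3 483.3 487.5]
[510.  -70.2  53.8] [490.9 527.5  66.4 483.3 487.5]
[510.  -70.1  53.8] [491.  527.5  66.5 483.3 487.7]
```

```bash
python3 -m creep '[0.001,0,0,0, 0.001,0,-0.008,0, 0.001,0,-0.016,0, 0.001,0,-0.022,0, 0.001,0,-0.028,0, 0.001,0,-0.032,0, 0.001,0,-0.034,0, 0.001,0,-0.036,0, 0.001,0,-0.036,0]'
```

```text
t: 17.2
ee_pos: [510.5, -70.0, 17.0]
orientation: [-0.044, -3.141, -0.0]
ft_force: [0.3, -0.8, -0.6]
width: 55.0
grasp_force: 30.0
```

```bash
python3 -m creep '[0,0,-0.0007,0, 0,0,-0.0014,0, 0,0,-0.002,0, 0,0,-0.002,0, 0,0,-0.002,0]'
python3 m.py
```

```text
t: 17.62
ee_pos: [511.0, -70.0, 16.2]
orientation: [0.044, 3.141, -0.0]
ft_force: [-2.6, -0.3, 7.6]
width: 55.0
grasp_force: 30.0
[511.  -70.   16.2] [483.4 534.1  28.9 483.1 487.4]
[510.9 -70.   16.2] [483.4 534.1  28.9 483.2 487.3]
[511.  -70.   16.2] [483.4 534.   28.9 483.2 487.4]
```

On the floor (7.6 N push-back, top at 28.9) and still held. Release, lift straight up, and check.

```bash
python3 -m creep '[0,0,0,0, 0,0,0,0, 0,0,0,0, 0,0,0,0, 0,0,0,0, 0,0,0,0]' 0.78
python3 -m creep '[0,0,0.02,0, 0,0,0.05,0, 0,0,0.09,0, 0,0,0.13,0, 0,0,0.15,0, 0,0,0.15,0, 0,0,0.15,0, 0,0,0.15,0]'
python3 - <<'E'
from h import *
im,P,T,c=cloud("wrist","pics/w8.png");o=get_obs();print(o["t"],o["ee_pos"],o["grasp_force"])
Q=P.reshape(-1,3);m=(abs(Q[:,0]-510)<21.5)&(abs(Q[:,1]+70)<50)&(Q[:,2]>22)&(Q[:,2]<34)
q=Q[m];print(m.sum(),cv2.minAreaRect(q[:,:2].astype(np.float32)),np.percentile(q[:,2],[5,50,95]))
A=np.c_[q[:,:2]-q[:,:2].mean(0),np.ones(len(q))];print(np.linalg.lstsq(A,q[:,2],rcond=None)[0])
E
```

```text
t: 18.27
ee_pos: [510.7, -70.0, 15.3]
orientation: [-0.044, -3.141, 0.0]
ft_force: [-0.1, 0.0, -0.6]
width: 68.9
grasp_force: 0.0
t: 18.93
ee_pos: [509.9, -69.8, 164.4]
orientation: [-0.044, -3.14, -0.0]
ft_force: [-0.3, 0.5, -0.1]
width: 68.6
grasp_force: 0.0
18.9833 [509.56939114 -69.80557006 163.84796335] 0.0
2779 ((510.5506286621094, -69.0233154296875), (56.00167465209961, 37.3026123046875), 88.43852996826172) [27.61814744 29.05987444 30.21586362]
[1.85058794e-02 6.78239914e-04 2.89565705e+01]
```

View pics/w8.png

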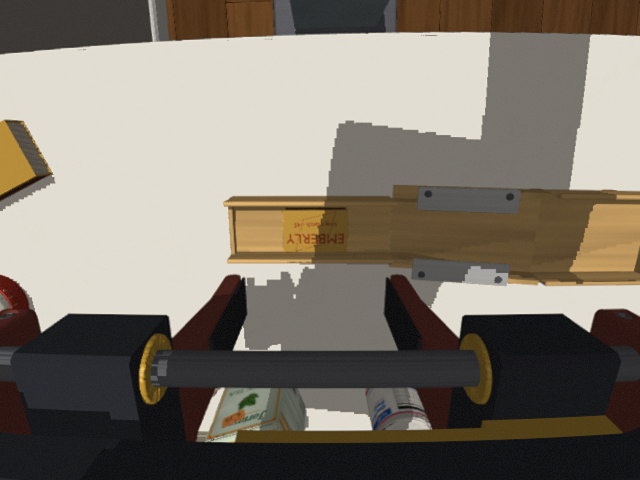

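The box lies flat, face up and lengthwise in the tray at (316,230), and the gripper is clear of everything. I hand it in.

```bash
python3 -c "
from workcell import ticket
print(ticket.close_job())"
```

```text
the job is handed in; nothing more can be done
None
```

The matchbox lies flat, same face up and lengthwise in the outlet tray, released; the job is handed in at about 19 s of the 64 s allowed, but no verdict came back.

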